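# Put the company seals away in the cash box

## Task

Put the three company seals away for the night: stand each one upright in the cash box, in the compartment lined with felt of its own colour (black, brown, green), then close the box's lid. The red date stamp and the glue stick that stand among them are not locked away: leave them standing where they are.

Things in the scene. Friction and masses are not known exactly. Their poses are not given: they have to be found in the camera images.
- seal_black: black round seal (a short stick), 15.6 mm in diameter, 51 mm tall, about 30 g, standing upright and loose on the desk. Origin: centre of its foot; z along its axis, up.
- seal_brown: brown round seal (a short stick), 15.6 mm in diameter, 51 mm tall, about 30 g, standing upright and loose on the desk. Origin: centre of its foot; z along its axis, up.
- seal_green: green stone seal, a square bar 20 x 20 mm, 51 mm tall, with a thin brass band near the top (its straight sides end 45 mm above the foot), about 60 g, standing upright and loose on the desk, turned at random. Origin: centre of its foot; x and y square to its sides, z up.
- liner_black: black felt pad with a grey rim, 64 x 43 x 10 mm, fixed in one front compartment of the cash box (which one varies), for the black seal. Origin: compartment centre, 2 mm above the desk; seals stand on its top at z = 12 mm. Axes as the box. Compartment 67 mm (x) by 46 mm (y); dividers up to z = 28 mm; box wall in front, 34 mm from centre (and beside end compartments, 23 mm), up to z = 52 mm.
- liner_brown: brown felt pad with a grey rim, 64 x 43 x 10 mm, fixed in one front compartment of the cash box (which one varies), for the brown seal. Origin: compartment centre, 2 mm above the desk; seals stand on its top at z = 12 mm. Axes as the box. Compartment 67 mm (x) by 46 mm (y); dividers up to z = 28 mm; box wall in front, 34 mm from centre (and beside end compartments, 23 mm), up to z = 52 mm.
- liner_green: green felt pad with a grey rim, 64 x 43 x 10 mm, fixed in one front compartment of the cash box (which one varies), for the green seal. Origin: compartment centre, 2 mm above the desk; seals stand on its top at z = 12 mm. Axes as the box. Compartment 67 mm (x) by 46 mm (y); dividers up to z = 28 mm; box wall in front, 34 mm from centre (and beside end compartments, 23 mm), up to z = 52 mm.
- cash_box: grey steel cash box, 149 x 204 mm, fixed to the desk, open, walls 52 mm high. Origin: centre of its underside; x from its front to its back, y to the left along its length, z up. Coin tray with two rows of four compartments: coins in the rear row (x = +35 mm) and in one of the front row; felt in the other front ones (x = -35.5; y = -73, -25, +23 or +71 mm). Inside height when shut 66 mm.
- cash_box_lid (a joint): lid, rad: 0 shut, 1.66 fully open. Hinge along the box's y at its back (box frame x = +75, z = 53 mm). At the start it stands upright or just past; its upper edge, 204 mm long and 20 mm thick, is then about 200 mm above the desk, outer face there at box x = +95 mm. It swings freely: pushed forward from behind to below about 1.3 rad, it falls shut by itself.
- date_stamp: red and black self-inking date stamp, 33 x 47 mm, 60 mm tall, standing loose on the desk: it stays there. Origin: centre of its foot, z up.
- glue_stick: glue stick, blue cap and yellow body, 26 mm in diameter, 92 mm tall, standing loose on the desk: it stays there. Origin: centre of its foot, z up.
Things that resemble listed ones, but are neither listed nor needed, are in the scene too. Of the things shaped like the seal_brown, the brown one is meant.

How it is judged:
By the outcome, as a careful person would: the job done as asked, in the order asked, and still so for the second after the job is handed in, with the robot touching nothing.
It also fails if it takes over 96 s, if anything falls off the work surface, if the arm or the gripper's body presses on something with over 40 N, if the wrist force passes 120 N, or if a joint passes its speed limit or range.

## Robot

A 7-joint arm with a two-finger parallel gripper is mounted at the origin on a cart in front of the work surface, level with it; the furniture and walls round the work are solid. World frame = base frame: x ahead of the robot, y to its left, z up, the work surface at z = 0. Lengths are in m, angles in rad, forces in N, time in s.
With the tool pointing down it reaches from about 0.4 to 0.75 m from the base axis. Payload 19.5 kg.
Tool frame: the origin (TCP) lies between the finger pads; the fingertips stand finger_overhang ahead of it and the grasp point (between the pads) lies 8 mm behind it (finger_overhang is the distance from the TCP to the fingertips, in m); z points along the fingers, y is the line along which they close (so a half turn about z gives the same grasp; the last joint's range is limited). The gripper opens to 85 mm and grips with 20 to 120 N. Pads are 22 mm wide; open, the fingers measure 114 mm over their backs; the gripper's body (76 mm by 85 mm) begins 54 mm behind the grasp point. The pads swing forward as they close: fully open they stand 13 mm farther back than shut.
Start: joints at [-1.246, 0.707, -0.028, 1.485, 0.022, 0.951, -0.075], TCP at [0.206, 0.537, 0.206] pointing down, gripper open.
Joint ranges: [-2.71, 2.71], [-0.32, 2.16], [-1.57, 1.52], [0, 2.45], [-1.46, 4.6], [0, 2.02], [-2.83, 2.83]. Speed limits (rad/s): [1.89, 1.89, 2.57, 2.57, 3.01, 3.01, 3.01].

## Interface

Orientations are given as [roll, pitch, yaw] about the fixed x, y, z axes, in that order (R = Rz(yaw) Ry(pitch) Rx(roll)).
In Python, from station import * gives the robot as it stands.
- The arm moves only by the shell command python3 -m handwheel 'ROWS' [FORCE]. ROWS is JSON, a list of rows, each an object with "claw": the opening, from 0 (shut) to 1 (fully open); "translation": the shift along the tool's x, y, z in units of 0.06 m (1.0 is 0.06 m), a list of three; "turn": the turn about the tool's z in units of 0.1 rad (1.0 is 0.1 rad). In form: [{"claw": claw, "translation": [tx, ty, tz], "turn": turn}, ...]. A call has 1 to 12 rows; each row shifts and turns the commanded pose from where the row before left it, along the tool's axes as they then stand; what a row does not reach is not made up. A row lasts 1/8 s, in which the tool goes at most 62.5 mm and 10.7 degrees, less where a joint would pass 70% of its speed; a pose out of reach is approached as far as the arm can. A call with a number of a shift or a turn outside -1 to 1 is refused whole. A call with a gripper value outside its range is refused whole. The fingers move at their own pace and stop on an object; FORCE is the grip in N (left out, the last holds). Time passes only in rows, so rows that do not move let the fingers close. It gives the time, the measured TCP pose, the force, the opening and the grip force at its end, in the units of the state.
- get_state(): the state, without advancing time (a new reading comes with each control period).
- read_camera(name): name is "scene" or "side" or "wrist"; returns a dict with "frame" (420x560x3 uint8, red, green, blue), "range_z" (420x560 float32, m along the optical axis (not along the pixel's ray), 0 where there is no reading), "K" (3x3 intrinsics, pixels), "k1" (the pictures are not rectified: a ray, as slopes to the right and down, at radius r is drawn at 1 + k1 r^2 times it, then the intrinsics apply), "R" (3x3) and "t" (3): a world point X has camera coordinates R X + t. Camera axes: x right, y down, z forward; pixel columns grow to the right and rows downward; lengths in m; the calibration is good to about 2 mm. A picture is of the moment at which its call begins.
- job_done(): hands the job in; it is judged then, once.
The state is a dict: "t": time; "qpos": joint angles; "dq": joint speeds; "effort": joint torques, N m; "tcp_pos": TCP position; "orientation": TCP orientation; "force": force on the tool from outside, world axes, zero at the start; "moment": the same for the moment, N m; "finger_gap": finger opening in m; "grasp_force": force on a finger pad.
Only numpy, scipy, OpenCV 4.12 (cv2) and the standard library are available. Lean on these libraries where they do the work, as an engineer would, in place of code of your own. Each camera call takes 0.05 s, during which the arm holds its last target. There are 200 camera calls.

## Working session

There is one attempt and no reset: what is moved stays moved. The work goes in short steps, Python scripts to look and compute and a shell command to move; the robot and the scene stay as the last step left them, time stands still between calls to the robot, and variables do not carry over. Pictures are saved under pics/ and viewed, at most 14 in all, crops included, and the job is handed in when it is done.

```bash
ls; mkdir -p pics; cat > h.py <<'E'
from station import *
import numpy as np, cv2
def grab(n):
    c=read_camera(n); np.savez(f'pics/{n}.npz',**c); return c
def load(n): return dict(np.load(f'pics/{n}.npz'))
def ray(c,u,v):
    K=c['K'];k=float(c['k1']);d=np.array([(u-K[0,2])/K[0,0],(v-K[1,2])/K[1,1]])
    s=d.copy()
    for _ in range(20): s=d/(1+k*(s@s))
    R=c['R'];return -R.T@c['t'], R.T@np.array([s[0],s[1],1.])
def plane(c,u,v,z):
    o,d=ray(c,u,v); return o+d*(z-o[2])/d[2]
def cloud(c):
    h,w=c['range_z'].shape;u,v=np.meshgrid(np.arange(w),np.arange(h))
    K=c['K'];k=float(c['k1']);d=np.stack([(u-K[0,2])/K[0,0],(v-K[1,2])/K[1,1]],-1);s=d.copy()
    for _ in range(20): s=d/(1+k*(s**2).sum(-1,keepdims=True))
    z=c['range_z'][...,None];P=np.concatenate([s*z,z],-1)
    P=(P-c['t'])@c['R'];P[c['range_z']==0]=np.nan;return P
def proj(c,X):
    p=c['R']@np.array(X)+c['t'];s=p[:2]/p[2];s=s*(1+float(c['k1'])*(s@s));return c['K'][:2,:2]@s+c['K'][:2,2]
def save(n,im): cv2.imwrite(f'pics/{n}.png',im[...,::-1])
E
python3 - <<'E'
from h import *
s=get_state();print(s)
for n in('scene','side','wrist'):
    c=grab(n);save(n+'0',c['frame']);print(n,(-c['R'].T@c['t']).round(3),c['R'][2].round(2))
E
```

```text
pics
{'t': 0.0, 'qpos': array([-1.24569212,  0.70707716, -0.02761469,  1.48500183,  0.02198432,
        0.95087525, -0.07553201]), 'dq': array([ 0.00139167, -0.00038839, -0.00043415, -0.00180295, -0.00084246,
        0.00152974, -0.00010559]), 'effort': array([-2.76225946e-04, -8.83229542e+01,  1.23419333e+00, -2.36167914e+01,
        1.67729740e-02,  6.61926882e-03, -1.31179266e-05]), 'tcp_pos': array([0.20611095, 0.53648481, 0.20554166]), 'orientation': array([-3.14053315e+00,  2.19885106e-05,  2.77474574e+00]), 'force': array([-0.41668858,  0.71510588, -0.64260265]), 'moment': array([ 0.03900692,  0.03771009, -0.01855836]), 'grasp_force': 0.0, 'finger_gap': 0.08505674292500835}
scene [-0.361  0.685  0.49 ] [ 0.82 -0.42 -0.39]
side [0.912 0.447 0.819] [-0.52 -0.23 -0.83]
wrist [0.13  0.567 0.372] [ 0.3  -0.12 -0.95]
```

View pics/scene0.png

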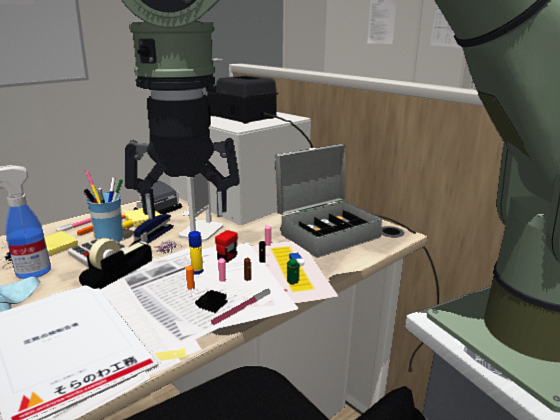

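View pics/side0.png

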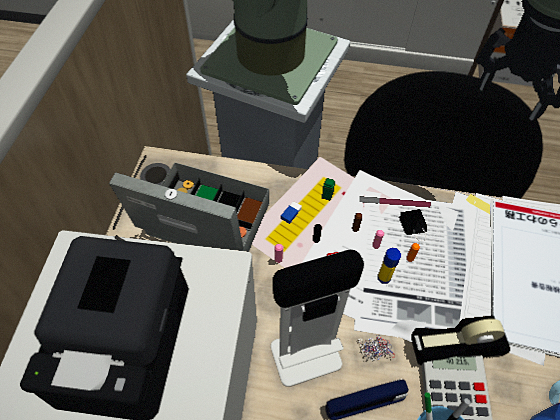

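Scene picture: black stick at (263,251), brown (248,268), green bar (293,270). Look-alikes: pink (222,270), pink (268,232), orange (190,278). The glue stick is at (196,253), the date stamp at (227,245), and the box at (325,215). In the side picture: black (317,232), brown (357,221), green (328,187), felts near (210,192), (230,200), (248,210).

```bash
python3 - <<'E'
from h import *
c=load('side');a=cv2.resize(c['frame'][150:300,110:440],None,fx=2.4,fy=2.4,interpolation=2)
save('cropA',a)
c=load('scene');save('cropB',cv2.resize(c['frame'][130:310,170:410],None,fx=3.3,fy=3.3,interpolation=2))
for n in('side','scene'):
    c=load(n);P=cloud(c);hsv=cv2.cvtColor(c['frame'],cv2.COLOR_RGB2HSV).astype(int);H,S,V=np.moveaxis(hsv,-1,0)
    up=(P[...,2]>0.02)&(P[...,2]<0.11)&(P[...,0]>0.25)&(P[...,0]<0.85)&(P[...,1]>-.1)&(P[...,1]<.9)
    k,L,st,ce=cv2.connectedComponentsWithStats(up.astype(np.uint8))
    for i in range(1,k):
        if st[i,4]>25:
            m=L==i;p=P[m];print(n,st[i].tolist(),np.median(c['frame'][m],0),'xy',np.nanmedian(p,0).round(3),'min',p.min(0).round(3),'max',p.max(0).round(3))
E
```

```text
side [72, 141, 55, 93, 1903] [72. 63. 48.] xy [ 0.572 -0.073  0.075] min [ 0.467 -0.1    0.02 ] max [ 0.664 -0.048  0.11 ]
side [127, 162, 142, 89, 2822] [48. 51. 49.] xy [0.48  0.108 0.051] min [ 0.41  -0.005  0.02 ] max [0.596 0.214 0.11 ]
side [322, 178, 13, 19, 178] [ 0.  48.5 22. ] xy [0.349 0.294 0.045] min [0.333 0.282 0.02 ] max [0.354 0.303 0.055]
side [400, 209, 27, 23, 356] [4. 5. 5.] xy [0.334 0.467 0.022] min [0.307 0.439 0.02 ] max [0.358 0.494 0.026]
side [352, 213, 10, 15, 112] [33.  14.   1.5] xy [0.396 0.371 0.044] min [0.384 0.364 0.021] max [0.4   0.378 0.055]
side [312, 224, 10, 15, 114] [0. 0. 0.] xy [0.451 0.312 0.045] min [0.44  0.305 0.02 ] max [0.455 0.319 0.054]
side [373, 230, 11, 15, 113] [110.  55.  70.] xy [0.414 0.419 0.044] min [0.405 0.412 0.02 ] max [0.418 0.426 0.056]
side [407, 243, 13, 16, 126] [105.  46.   0.] xy [0.413 0.486 0.044] min [0.402 0.478 0.02 ] max [0.417 0.494 0.055]
side [274, 244, 9, 15, 118] [150.5  65.   94. ] xy [0.52  0.266 0.045] min [0.509 0.257 0.02 ] max [0.524 0.272 0.056]
side [378, 247, 23, 33, 464] [16. 42. 54.] xy [0.
[... 2036 characters left out ...]
19 0.054]
scene [244, 257, 8, 18, 125] [68. 38. 14.] xy [0.385 0.371 0.037] min [0.381 0.361 0.02 ] max [0.395 0.378 0.053]
scene [218, 258, 8, 17, 123] [188.  95. 126.] xy [0.404 0.419 0.039] min [0.398 0.41  0.021] max [0.415 0.425 0.053]
scene [287, 259, 13, 19, 213] [ 6. 53. 28.] xy [0.333 0.294 0.039] min [0.329 0.279 0.02 ] max [0.35  0.302 0.054]
scene [18, 277, 20, 7, 72] [184.5 227.  235.5] xy [0.547 0.774 0.022] min [0.54  0.759 0.02 ] max [0.556 0.794 0.026]
scene [198, 290, 29, 16, 251] [6. 6. 7.] xy [0.331 0.466 0.022] min [0.304 0.439 0.02 ] max [0.357 0.492 0.024]
scene [0, 295, 10, 10, 59] [124. 158. 169.] xy [0.481 0.816 0.027] min [0.462 0.808 0.02 ] max [0.498 0.824 0.033]
```

View pics/cropA.png

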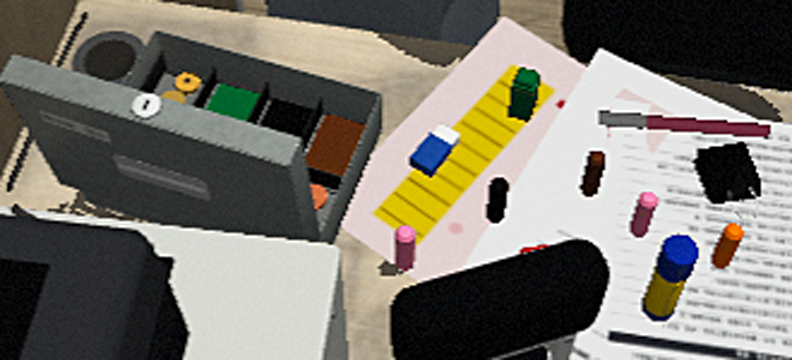

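View pics/cropB.png

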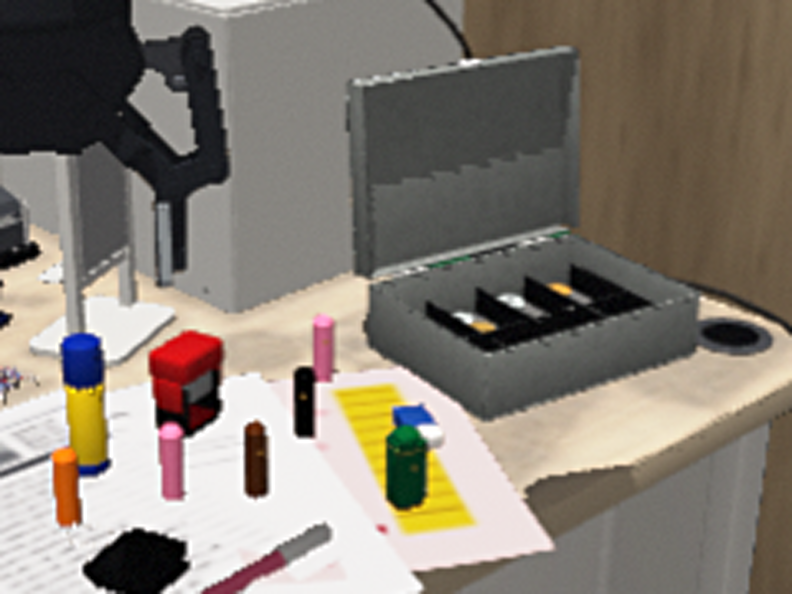

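Crops: the brown one, dark brown at (593,172) in crop A and (256,460) in crop B, differs clearly from the orange and pink sticks. The black seal is at (497,200) in A and the green bar at (523,93) in A. Felts left to right from the robot: brown, black, green, then coins.

```bash
python3 - <<'E'
from h import *
Q={}
for n in('side','scene'):
    c=load(n);Q[n]=cloud(c)
    P=Q[n].reshape(-1,3)
    for nm,(x,y) in dict(green=(.341,.293),brown=(.390,.371),black=(.4455,.312)).items():
        p=P[(abs(P[:,0]-x)<.03)&(abs(P[:,1]-y)<.03)&(P[:,2]>.01)&(P[:,2]<.044)]
        r=cv2.minAreaRect(p[:,:2].astype(np.float32)*1000);print(n,nm,len(p),np.round(r[0],1),np.round(r[1],1),round(r[2],1))
        t=P[(abs(P[:,0]-x)<.03)&(abs(P[:,1]-y)<.03)&(P[:,2]>.048)];print('  top',len(t),t.mean(0).round(4),t[:,2].max().round(4))
    p=P[(P[:,2]>.046)&(P[:,2]<.058)&(P[:,0]>.38)&(P[:,0]<.66)&(P[:,1]>-.04)&(P[:,1]<.24)]
    r=cv2.minAreaRect(p[:,:2].astype(np.float32)*1000);print('rim',len(p),r)
    p=P[(P[:,2]>.185)&(P[:,2]<.22)&(P[:,0]>.38)&(P[:,0]<.75)&(P[:,1]>-.04)&(P[:,1]<.26)]
    if len(p): r=cv2.minAreaRect(p[:,:2].astype(np.float32)*1000);print('lidtop',len(p),p[:,2].max(),r)
c=load('side');f=c['frame'].astype(int);P=Q['side']
hsv=cv2.cvtColor(c['frame'],cv2.COLOR_RGB2HSV);H,S,V=[hsv[...,i].astype(int) for i in range(3)]
box=np.zeros(H.shape,bool);box[170:240,185:270]=1
for nm,m in dict(green=(H>50)&(H<90)&(S>120),brown=(H<15)&(S>120)&(V<130)).items():
    m=m&box;k,L,st,ce=cv2.connectedComponentsWithStats(m.astype(np.uint8))
    i=1+st[1:,4].argmax();print(nm,st[i],ce[i],plane(c,*ce[i],.012).round(4),np.nanmedian(P[L==i],0).round(4))
print(plane(c,233,199,.012))
E
```

```text
side green 120 [346.9 295.6] [14.4 26.9] 39.7
  top 73 [0.344  0.2924 0.0518] 0.0555
side brown 78 [395.8 371.7] [ 8.2 15.1] 11.0
  top 46 [0.3925 0.3707 0.0511] 0.055
side black 79 [450.1 313.3] [ 8.6 15.5] 25.7
  top 44 [0.4474 0.3117 0.051 ] 0.0541
rim 489 ((498.7406921386719, 103.74032592773438), (164.59347534179688, 201.18145751953125), 6.610673427581787)
lidtop 2717 0.21999275119484632 ((615.7266235351562, 65.72193908691406), (115.88740539550781, 304.9237976074219), 34.978248596191406)
scene green 194 [334.8 293.8] [25.4 14.8] 55.3
  top 48 [0.3385 0.2919 0.0513] 0.0544
scene brown 118 [386.4 369.9] [15.4 10.5] 73.5
  top 29 [0.3871 0.3701 0.0506] 0.0533
scene black 95 [441.3 312.1] [13.3 10.4] 64.3
  top 24 [0.4422 0.3107 0.0509] 0.0541
rim 890 ((543.0150756835938, 114.73388671875), (258.1493835449219, 221.78175354003906), 6.6725077629089355)
lidtop 1486 0.21999803629397754 ((631.2171020507812, 90.76393127441406), (146.6525421142578, 311.63018798828125), 18.931684494018555)
green [196 185  23  15 220] [207.00454545 192.10454545] [0.4429 0.0728 0.012 ] [0.4445 0.0738 0.0139]
brown [237 198  25  25 398] [248.92964824 209.89949749] [0.445  0.1686 0.012 ] [0.4463 0.1692 0.014 ]
[0.43537295 0.12801559 0.012     ]
```

```bash
cat >> h.py <<'E'
def go(x,y,z,yaw=None,rows=None):
    """rows to reach a world TCP pose: unit sums in tool axes (translate first, then turn)"""
    from scipy.spatial.transform import Rotation as Ro
    s=get_state();R=Ro.from_euler('xyz',s['orientation']).as_matrix()
    d=R.T@(np.array([x,y,z])-s['tcp_pos'])/.06
    a=None if yaw is None else -((yaw-s['orientation'][2]+np.pi/2)%np.pi-np.pi/2)/.1
    print('tcp',s['tcp_pos'].round(4),'rpy',s['orientation'].round(3),'t',round(s['t'],2),'units',d.round(2),'turn',a,'q7',s['qpos'][6].round(2))
E
python3 - <<'E'
from h import *
for n in('side','scene'):
    P=cloud(load(n)).reshape(-1,3)
    for z in np.arange(.1,.45,.05):
        p=P[(P[:,2]>z)&(P[:,2]<z+.05)&(P[:,0]>.5)&(P[:,0]<.85)&(P[:,1]>.25)&(P[:,1]<.5)]
        if len(p)>20: print(n,z.round(2),len(p),np.percentile(p,3,axis=0).round(3),np.percentile(p,97,axis=0).round(3))
go(.42,.25,.28)
E
```

```text
side 0.1 1140 [0.635 0.288 0.102] [0.804 0.415 0.149]
side 0.15 1403 [0.635 0.288 0.152] [0.813 0.415 0.198]
side 0.2 9580 [0.65  0.254 0.211] [0.843 0.397 0.25 ]
side 0.25 2928 [0.643 0.252 0.25 ] [0.845 0.419 0.298]
side 0.3 4525 [0.629 0.252 0.302] [0.847 0.418 0.348]
side 0.35 579 [0.786 0.25  0.35 ] [0.832 0.263 0.357]
scene 0.1 735 [0.625 0.254 0.101] [0.715 0.415 0.149]
scene 0.15 476 [0.627 0.252 0.151] [0.744 0.412 0.198]
scene 0.2 751 [0.64  0.252 0.204] [0.8   0.314 0.25 ]
scene 0.25 483 [0.671 0.251 0.25 ] [0.845 0.338 0.298]
scene 0.3 342 [0.677 0.251 0.301] [0.847 0.338 0.347]
scene 0.35 24 [0.786 0.25  0.35 ] [0.821 0.259 0.357]
tcp [0.2061 0.5366 0.2057] rpy [-3.141  0.     2.775] t 0.15 units [-5.04 -3.18 -1.24] turn None q7 -0.08
```

```bash
python3 -m handwheel '[{"claw":1,"translation":[-0.4,-0.25,-0.6],"turn":0},{"claw":1,"translation":[-0.7,-0.45,-0.64],"turn":0},{"claw":1,"translation":[-0.8,-0.5,0],"turn":0},{"claw":1,"translation":[-0.8,-0.5,0],"turn":0},{"claw":1,"translation":[-0.8,-0.5,0],"turn":0},{"claw":1,"translation":[-0.8,-0.5,0],"turn":0},{"claw":1,"translation":[-0.74,-0.48,0],"turn":0},{"claw":1,"translation":[0,0,0],"turn":0},{"claw":1,"translation":[0,0,0],"turn":0}]' 40
python3 - <<'E'
from h import *
c=grab('wrist');save('w1',c['frame']);print((-c['R'].T@c['t']).round(3))
for n,X in dict(green=(.341,.293,.051),brown=(.39,.371,.051),black=(.4455,.312,.051)).items():print(n,proj(c,X).round(0))
go(.42,.25,.28)
E
```

```text
t: 1.27
tcp_pos: [0.4195, 0.2509, 0.28]
orientation: [-3.142, -0.0, 2.775]
force: [-0.6, 0.3, -0.1]
finger_gap: 0.0852
grasp_force: 0.0
[0.343 0.281 0.447]
green [287.  81.]
brown [372.  99.]
black [336. 166.]
tcp [0.4193 0.2513 0.28  ] rpy [ 3.142 -0.     2.776] t 1.32 units [-0.02 -0.02  0.  ] turn None q7 0.57
```

View pics/w1.png

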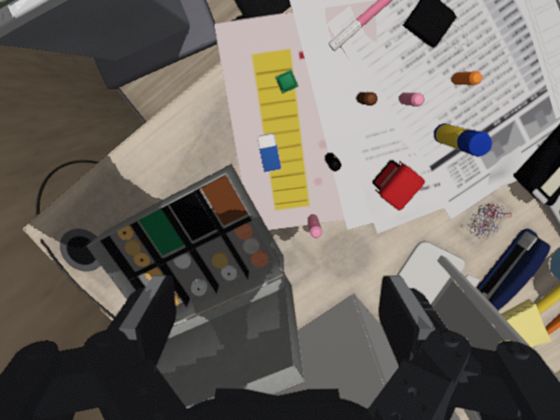

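Wrist picture: green bar top at (287,81), brown (368,98), black (333,161), and felts brown (225,198), black (194,214), green (160,233). The box's front rim runs from (92,242) to (233,168).

```bash
python3 - <<'E'
from h import *
c=load('wrist');hsv=cv2.cvtColor(c['frame'],cv2.COLOR_RGB2HSV);H,S,V=[hsv[...,i].astype(int) for i in range(3)]
P=cloud(c)
def comp(m,win,nm,z):
    b=np.zeros(m.shape,bool);b[win[1]:win[3],win[0]:win[2]]=1;m=(m&b).astype(np.uint8)
    k,L,st,ce=cv2.connectedComponentsWithStats(m);i=1+st[1:,4].argmax()
    ct=max(cv2.findContours((L==i).astype(np.uint8),0,1)[0],key=cv2.contourArea)[:,0]
    w=np.array([plane(c,u,v,z)[:2]*1000 for u,v in ct]);r=cv2.minAreaRect(w.astype(np.float32))
    print(nm,st[i].tolist(),plane(c,*ce[i],z)[:2].round(4),'rect',np.round(r[0],1),np.round(r[1],1),round(r[2],1),'depth med',np.nanmedian(P[L==i],0).round(4))
gr=(H>50)&(H<90)&(S>110)
comp(gr&(V>70),(270,60,305,100),'green top',.051)
for T in (60,80,90,100): comp(gr&(V>T),(270,60,305,100),f'green {T}',.051)
comp((V<110)&(S>60)&(H<20),(350,85,385,110),'brown',.03)
comp((V<60),(320,145,348,175),'black',.03)
comp(gr,(120,195,190,265),'felt green',.012)
comp((H<15)&(S>120)&(V<150),(190,165,260,235),'felt brown',.012)
for uv in ((92,242),(233,168)):
    print('rim',plane(c,*uv,.052).round(4))
p=P[165:330,90:300].reshape(-1,3);q=p[(p[:,2]>.046)&(p[:,2]<.06)]
print(len(q),cv2.minAreaRect((q[:,:2]*1000).astype(np.float32)))
# tops of sticks by depth
for nm,(x,y) in dict(green=(.341,.293),brown=(.390,.371),black=(.4455,.312)).items():
    Q=P.reshape(-1,3);t=Q[(abs(Q[:,0]-x)<.025)&(abs(Q[:,1]-y)<.025)&(Q[:,2]>.043)];print(nm,len(t),t.mean(0).round(4))
save('w1c',np.hstack([cv2.resize(c['frame'][50:130,250:390],None,fx=5,fy=5,interpolation=0)]))
E
```

```text
green top [276, 70, 21, 22, 266] [0.3411 0.2924] rect [341.1 292.1] [17.5 16.7] 3.1 depth med [0.341  0.2925 0.0492]
green 60 [276, 70, 21, 22, 272] [0.3411 0.2922] rect [341.1 292. ] [17.5 16.8] 3.1 depth med [0.341  0.2924 0.0491]
green 80 [276, 70, 21, 22, 255] [0.3409 0.2926] rect [341.1 292.1] [17.5 16.7] 3.1 depth med [0.3408 0.2929 0.0492]
green 90 [276, 70, 21, 20, 227] [0.3402 0.293 ] rect [341.2 292.3] [17.3 16.6] 4.8 depth med [0.34   0.2932 0.0493]
green 100 [276, 70, 20, 19, 186] [0.3397 0.293 ] rect [339.8 292.2] [14.5 16.6] 4.8 depth med [0.3398 0.2932 0.0495]
brown [357, 92, 20, 13, 178] [0.3895 0.3699] rect [389.3 370.3] [21.9 12.8] 60.8 depth med [0.3881 0.3662 0.0466]
black [325, 153, 16, 18, 177] [0.4443 0.3113] rect [444.5 311.2] [22.2 12.3] 25.0 depth med [0.4406 0.3105 0.0476]
felt green [139, 209, 45, 46, 1057] [0.4568 0.0749] rect [457.4  75.1] [56.5 36. ] 6.2 depth med [0.4569 0.0744 0.0108]
felt brown [202, 176, 45, 49, 1143] [0.4465 0.1695] rect [447.2 169.4] [56.1 34.6] 6.4 depth med [0.4467 0.1692 0.0107]
rim [0.4282 0.0064 0.052 ]
rim [0.4064 0.204  0.052 ]
2538 ((498.943359375, 104.34074401855469), (163.08572387695312, 201.70606994628906), 6.545196533203125)
green 353 [0.3408 0.2919 0.0477]
brown 164 [0.3891 0.3699 0.0479]
black 12813 [0.4324 0.3053 0.3599]
```

View pics/w1c.png

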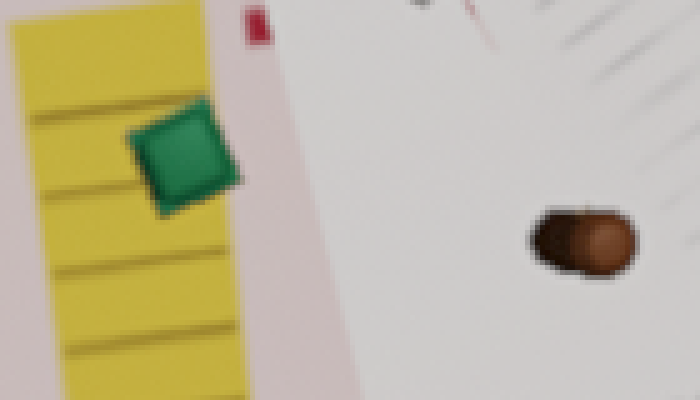

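```bash
python3 - <<'E'
from h import *
import station
print([n for n in dir(station) if not n.startswith('_')], getattr(station,'finger_overhang',None))
go(.4445,.3115,.13,1.68)
E
```

```text
['PlanningError', 'finger_overhang', 'get_state', 'job_done', 'read_camera'] 0.011
tcp [0.4193 0.2513 0.28  ] rpy [ 3.142 -0.     2.776] t 1.32 units [-0.03  1.09  2.5 ] turn 10.959777579518805 q7 0.57
```

```bash
python3 -m handwheel '[{"claw":1,"translation":[0,0.6,0],"turn":0.96},{"claw":0.8,"translation":[0,0,0.2],"turn":1},{"claw":0.8,"translation":[0,0,0.2],"turn":1},{"claw":0.8,"translation":[0,0,0.2],"turn":1},{"claw":0.8,"translation":[0,0,0.2],"turn":1},{"claw":0.8,"translation":[0,0,0.2],"turn":1},{"claw":0.8,"translation":[0,0,0.2],"turn":1},{"claw":0.8,"translation":[0,0,0.2],"turn":1},{"claw":0.8,"translation":[0,0,0.2],"turn":1},{"claw":0.8,"translation":[0,0,0.2],"turn":1},{"claw":0.8,"translation":[0,0,0.2],"turn":1},{"claw":0.8,"translation":[0,0,0],"turn":0}]'
python3 -c "
from h import *
go(.4445,.3115,.025,1.68);print(get_state()['qpos'].round(2))"
```

```text
t: 2.82
tcp_pos: [0.4318, 0.2849, 0.1595]
orientation: [-3.14, 0.001, 1.681]
force: [0.2, -0.5, 0.6]
finger_gap: 0.0683
grasp_force: 0.0
tcp [0.4318 0.2849 0.1595] rpy [-3.140e+00  1.000e-03  1.681e+00] t 2.83 units [0.42 0.26 2.24] turn 0.011178544799437251 q7 -0.29
[-0.78  0.7   0.25  1.76 -0.25  0.71 -0.29]
```

```bash
python3 -m handwheel '[{"claw":0.8,"translation":[0.42,0.26,0],"turn":0},{"claw":0.8,"translation":[0,0,0.5],"turn":0},{"claw":0.8,"translation":[0,0,0.6],"turn":0},{"claw":0.8,"translation":[0,0,0.6],"turn":0},{"claw":0.8,"translation":[0,0,0.46],"turn":0},{"claw":0.8,"translation":[0,0,0],"turn":0},{"claw":0,"translation":[0,0,0],"turn":0},{"claw":0,"translation":[0,0,0],"turn":0},{"claw":0,"translation":[0,0,0],"turn":0},{"claw":0,"translation":[0,0,0],"turn":0},{"claw":0,"translation":[0,0,0],"turn":0},{"claw":0,"translation":[0,0,0],"turn":0}]' 30
python3 -c "
from h import *
go(.4445,.3115,.03,1.68)"
```

```text
t: 4.32
tcp_pos: [0.4455, 0.3108, 0.0305]
orientation: [-3.142, 0.0, 1.679]
force: [-1.0, -0.8, 0.6]
finger_gap: -0.0002
grasp_force: 0.0
tcp [0.4455 0.3108 0.0305] rpy [-3.142  0.     1.679] t 4.33 units [ 0.01 -0.02  0.01] turn -0.012764257432438253 q7 -0.27
```

```bash
python3 - <<'E'
from h import *
c=grab('scene');d=grab('side')
save('miss',np.hstack([cv2.resize(c['frame'][160:300,180:320],(400,400),interpolation=2),cv2.resize(d['frame'][150:290,250:390],(400,400),interpolation=2)]))
E
```

```text
(no output)
```

View pics/miss.png

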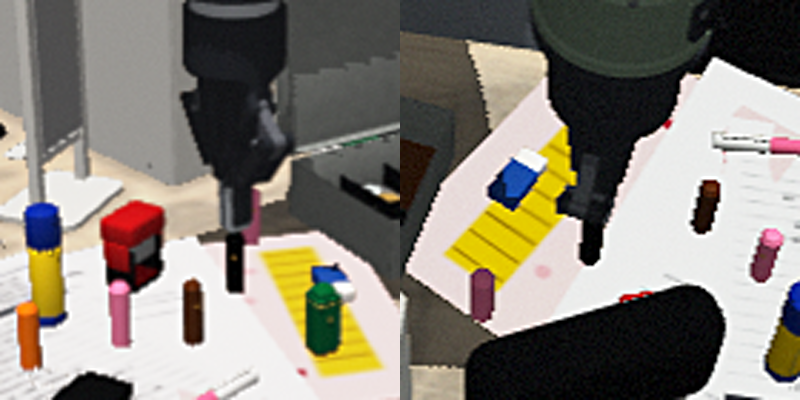

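```bash
python3 - <<'E'
from h import *
for n in('scene','side'):
    c=load(n);P=cloud(c);Q=P.reshape(-1,3);F=c['frame'].reshape(-1,3)
    m=(abs(Q[:,0]-.445)<.07)&(abs(Q[:,1]-.312)<.035)
    for z in np.arange(.01,.15,.01):
        k=m&(Q[:,2]>z)&(Q[:,2]<z+.01);q=Q[k]
        if len(q)>3: print(n,z.round(2),len(q),q.min(0).round(3)[:2],q.max(0).round(3)[:2],np.median(F[k],0))
    print(proj(c,(.4455,.3108,.03)))
print(get_state())
E
```

```text
scene 0.01 28 [0.438 0.305] [0.447 0.317] [1.5 2.5 3. ]
scene 0.02 30 [0.437 0.305] [0.447 0.318] [4.  3.  4.5]
scene 0.03 26 [0.436 0.305] [0.448 0.318] [21.5 17.5 17. ]
scene 0.04 32 [0.436 0.305] [0.448 0.319] [2.5 3.  4.5]
scene 0.05 22 [0.437 0.301] [0.449 0.318] [36.  30.5 32.5]
scene 0.06 38 [0.431 0.298] [0.449 0.321] [68.5 68.  73. ]
scene 0.07 48 [0.428 0.301] [0.45  0.321] [55.5 45.5 47. ]
scene 0.08 53 [0.43 0.3 ] [0.449 0.321] [44. 41. 49.]
scene 0.09 38 [0.43  0.301] [0.455 0.323] [33.  31.5 33.5]
scene 0.1 81 [0.409 0.296] [0.472 0.326] [23. 23. 26.]
scene 0.11 95 [0.403 0.293] [0.49  0.326] [21. 22. 25.]
scene 0.12 135 [0.393 0.293] [0.493 0.328] [21. 22. 25.]
scene 0.13 141 [0.385 0.291] [0.502 0.329] [22. 22. 25.]
scene 0.14 178 [0.381 0.29 ] [0.507 0.33 ] [23.  23.5 26. ]
[261.67479551 250.73991855]
side 0.01 25 [0.444 0.304] [0.454 0.319] [0. 0. 0.]
side 0.02 20 [0.445 0.307] [0.454 0.319] [0.5 1.  0. ]
side 0.03 18 [0.446 0.306] [0.454 0.318] [0. 0. 0.]
side 0.04 34 [0.444 0.304] [0.455 0.319] [0.  0.  1.5]
side 0.05 8 [0.45  0.308] [0.453 0.318] [4.5 7.5 2. ]
si
[... 429 characters left out ...]
s': array([-0.75680362,  0.93701559,  0.17076526,  1.76905666, -0.31208762,
        0.46210337, -0.26590325]), 'dq': array([-4.13297517e-04,  1.23361648e-04, -6.18857719e-04, -2.85243176e-04,
        1.10276647e-03,  1.43859626e-03,  6.21744747e-05]), 'effort': array([-8.40113789e-03, -9.19654799e+01,  6.04576081e+00, -1.23155004e+01,
        1.01060502e-02,  3.67136134e-03,  3.78158456e-04]), 'tcp_pos': array([0.44551777, 0.31079592, 0.03047809]), 'orientation': array([-3.14151835e+00,  9.60401420e-05,  1.67876978e+00]), 'force': array([ 0.20003977,  0.55968124, -0.56002562]), 'moment': array([-0.03148871,  0.03538325,  0.01613418]), 'grasp_force': 0.0, 'finger_gap': 0.00017510036986148538}
```

The closed fingertips show at z≈0.054 in both views, about 35 mm higher than the reported TCP implies (0.019). The seal stands untouched under them. I'll open, lower by that amount and check the tips.

```bash
python3 -m handwheel '[{"claw":0.8,"translation":[0,0,-0.3],"turn":0},{"claw":0.8,"translation":[0,0,0],"turn":0},{"claw":0.8,"translation":[0,0,0],"turn":0},{"claw":0.8,"translation":[0,0,0],"turn":0},{"claw":0.8,"translation":[0,0,0.3],"turn":0},{"claw":0.8,"translation":[0,0,0.2],"turn":0},{"claw":0.8,"translation":[0,0,0.15],"turn":0},{"claw":0.8,"translation":[0,0,0],"turn":0}]'
python3 - <<'E'
from h import *
c=grab('scene');P=cloud(c);Q=P.reshape(-1,3)
m=(abs(Q[:,0]-.445)<.09)&(abs(Q[:,1]-.312)<.03)
for z in np.arange(.01,.13,.01):
    q=Q[m&(Q[:,2]>z)&(Q[:,2]<z+.01)];print(z.round(2),np.histogram(q[:,0],bins=np.arange(.375,.52,.01))[0])
# start picture comparision not kept
go(.4455,.3115,-.005)
E
```

```text
t: 5.42
tcp_pos: [0.4453, 0.3106, 0.009]
orientation: [-3.141, 0.001, 1.679]
force: [-0.1, 1.4, 0.0]
finger_gap: 0.0682
grasp_force: 0.0
0.01 [ 0  0  0  0  0  0 26  4  0  0  0  0  0  0]
0.02 [ 0  0  0  0  0  0 26  2  0  0  0  0  0  0]
0.03 [ 0  0  0  0  0  0 27  3  0  0  0  0  0  0]
0.04 [ 0  0  8  9  0  0 29  1  0  1 20  0  0  0]
0.05 [ 0  0 38  4  0  0 12  4  0  0 39  1  0  0]
0.06 [ 0  0 40  5  0  0  0  0  0  0 41  0  0  0]
0.07 [ 0  0 42  5  0  0  0  0  0  1 43  3  0  0]
0.08 [ 0  0 21  3  0  0  0  0  0  0 39  3  2  0]
0.09 [51  7 20  9  0  0  0  0  0  3 24  7 17  3]
0.1 [37 14  7 28  6  1  0  0  1 17  1  0 15  5]
0.11 [44  4  0 26 23  0  6 11 12 16  1  0 19  6]
0.12 [55  5  0 10 38  6  0 10 14  5  0  0 26  5]
tcp [0.4455 0.3107 0.0094] rpy [-3.141  0.     1.679] t 5.47 units [0.01 0.   0.24] turn None q7 -0.26
```

```bash
python3 -m handwheel '[{"claw":0.8,"translation":[0,0,0.12],"turn":0},{"claw":0.8,"translation":[0,0,0.12],"turn":0},{"claw":0.8,"translation":[0,0,0],"turn":0},{"claw":0,"translation":[0,0,0],"turn":0},{"claw":0,"translation":[0,0,0],"turn":0},{"claw":0,"translation":[0,0,0],"turn":0},{"claw":0,"translation":[0,0,0],"turn":0},{"claw":0,"translation":[0,0,0],"turn":0},{"claw":0,"translation":[0,0,0],"turn":0}]' 30
```

```text
t: 6.6
tcp_pos: [0.4456, 0.3108, -0.0048]
orientation: [3.141, -0.0, 1.679]
force: [-0.6, -0.4, 5.2]
finger_gap: 0.0145
grasp_force: 29.9
```

```bash
python3 -m handwheel '[{"claw":0,"translation":[0,0,-0.3],"turn":0},{"claw":0,"translation":[0,0,-0.5],"turn":0},{"claw":0,"translation":[0,0,-0.5],"turn":0},{"claw":0,"translation":[0,0,0],"turn":0},{"claw":0,"translation":[0,0,0],"turn":0}]'
python3 -c "
from h import *
go(.455,.122,.073,1.68)"
```

```text
t: 7.22
tcp_pos: [0.4454, 0.3108, 0.0732]
orientation: [-3.142, -0.0, 1.679]
force: [0.9, -0.2, -0.5]
finger_gap: 0.0147
grasp_force: 29.4
tcp [0.4454 0.3108 0.0732] rpy [-3.142 -0.     1.679] t 7.22 units [-3.15 -0.18  0.  ] turn -0.01173454781409733 q7 -0.28
```

```bash
python3 -m handwheel '[{"claw":0,"translation":[-0.25,-0.02,0],"turn":0},{"claw":0,"translation":[-0.5,-0.03,0],"turn":0},{"claw":0,"translation":[-0.6,-0.03,0],"turn":0},{"claw":0,"translation":[-0.6,-0.03,0],"turn":0},{"claw":0,"translation":[-0.6,-0.03,0],"turn":0},{"claw":0,"translation":[-0.4,-0.03,0],"turn":0},{"claw":0,"translation":[-0.2,-0.01,0],"turn":0},{"claw":0,"translation":[0,0,0],"turn":0},{"claw":0,"translation":[0,0,0],"turn":0},{"claw":0,"translation":[0,0,0],"turn":0}]'
python3 - <<'E'
from h import *
c=grab('wrist');d=grab('side');save('w2',np.hstack([cv2.resize(c['frame'],(480,360)),cv2.resize(d['frame'][130:260,160:280],(320,360),interpolation=2)]))
go(.455,.122,.008,1.68)
E
```

```text
t: 8.48
tcp_pos: [0.455, 0.1225, 0.073]
orientation: [-3.141, -0.0, 1.68]
force: [0.6, -0.1, 0.5]
finger_gap: 0.0146
grasp_force: 29.4
tcp [0.4551 0.1223 0.0731] rpy [-3.142 -0.     1.68 ] t 8.57 units [-0.   -0.    1.08] turn -0.0034999929526047246 q7 0.0
```

View pics/w2.png

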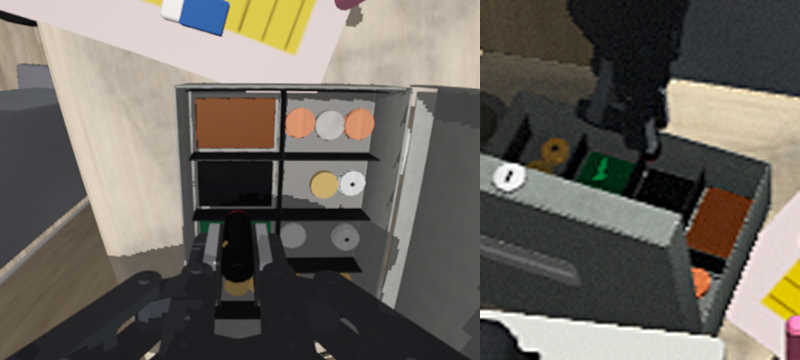

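Wrist picture: the black seal hangs at about (238,240) of 480x360, in line with the front column of felts. The black felt is at (234,183). It hangs higher than the felt, so it is drawn nearer the camera.

```bash
python3 -m handwheel '[{"claw":0,"translation":[0,0,0.3],"turn":0},{"claw":0,"translation":[0,0,0.4],"turn":0},{"claw":0,"translation":[0,0,0.25],"turn":0},{"claw":0,"translation":[0,0,0.07],"turn":0},{"claw":0,"translation":[0,0,0.03],"turn":0},{"claw":0,"translation":[0,0,0],"turn":0},{"claw":0,"translation":[0,0,0],"turn":0}]'
python3 - <<'E'
from h import *
c=grab('side');save('s3',cv2.resize(c['frame'][140:250,160:280],(600,550),interpolation=2))
E
```

```text
t: 9.45
tcp_pos: [0.4554, 0.1218, 0.0105]
orientation: [3.141, -0.0, 1.679]
force: [-0.0, -1.0, -0.3]
finger_gap: 0.0147
grasp_force: 29.4
```

View pics/s3.png

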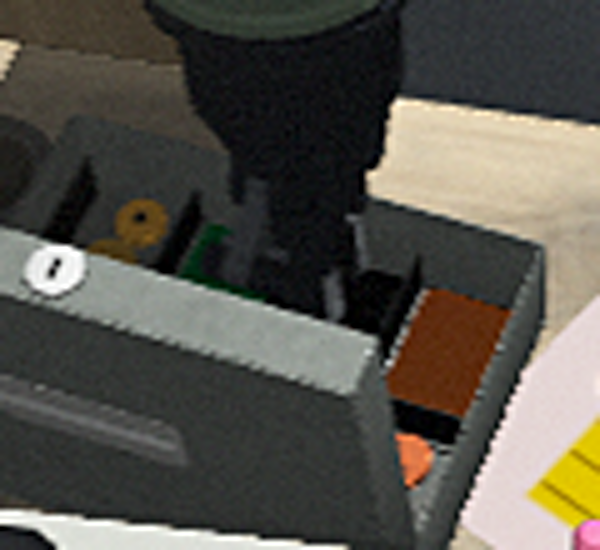

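The seal is down in the black compartment, in line with the felt at about (350,300). Next come the last millimetres.

```bash
python3 -m handwheel '[{"claw":0,"translation":[0,0,0.05],"turn":0},{"claw":0,"translation":[0,0,0],"turn":0}]'; python3 -m handwheel '[{"claw":0,"translation":[0,0,0.02],"turn":0},{"claw":0,"translation":[0,0,0],"turn":0}]'
```

```text
t: 9.75
tcp_pos: [0.4554, 0.1218, 0.0072]
orientation: [3.141, -0.0, 1.679]
force: [-0.5, 0.3, 5.2]
finger_gap: 0.0143
grasp_force: 29.9
t: 10.0
tcp_pos: [0.4557, 0.1218, 0.0069]
orientation: [3.14, -0.0, 1.679]
force: [-2.0, -0.1, 30.2]
finger_gap: 0.0143
grasp_force: 32.7
```

```bash
python3 -m handwheel '[{"claw":0,"translation":[0,0,-0.03],"turn":0},{"claw":0.33,"translation":[0,0,0],"turn":0},{"claw":0.33,"translation":[0,0,0],"turn":0},{"claw":0.33,"translation":[0,0,0],"turn":0},{"claw":0.33,"translation":[0,0,-0.2],"turn":0},{"claw":0.33,"translation":[0,0,-0.4],"turn":0},{"claw":0.33,"translation":[0,0,-0.6],"turn":0},{"claw":0.6,"translation":[0,0,-0.3],"turn":0},{"claw":0.6,"translation":[0,0,0],"turn":0}]'
python3 -c "
from h import *
go(.3895,.370,.095,1.68)"
```

```text
t: 11.12
tcp_pos: [0.4557, 0.122, 0.0992]
orientation: [3.139, -0.0, 1.679]
force: [-0.6, -0.0, -0.9]
finger_gap: 0.0514
grasp_force: 0.0
tcp [0.4557 0.122  0.0992] rpy [ 3.139 -0.     1.679] t 11.12 units [ 4.23 -0.65  0.07] turn -0.011352269127622439 q7 -0.0
```

```bash
python3 -m handwheel '[{"claw":0.7,"translation":[0.23,-0.05,0],"turn":0},{"claw":0.7,"translation":[0.6,-0.1,0],"turn":0},{"claw":0.7,"translation":[0.8,-0.1,0],"turn":0},{"claw":0.7,"translation":[0.8,-0.1,0],"turn":0},{"claw":0.7,"translation":[0.8,-0.1,0],"turn":0},{"claw":0.7,"translation":[0.6,-0.1,0],"turn":0},{"claw":0.4,"translation":[0.3,-0.1,0],"turn":0},{"claw":0.7,"translation":[0.1,0,0],"turn":0},{"claw":0.7,"translation":[0,0,0],"turn":0},{"claw":0.7,"translation":[0,0,0],"turn":0},{"claw":0.7,"translation":[0,0,0],"turn":0}]'
python3 - <<'E'
from h import *
go(.3895,.370,-.005,1.68)
c=grab('side');P=cloud(c).reshape(-1,3)
for nm,x,y in(('black',.4555,.122),('brown',.39,.370)):
    q=P[(abs(P[:,0]-x)<.022)&(abs(P[:,1]-y)<.022)&(P[:,2]>.035)&(P[:,2]<.075)];print(nm,len(q),q.mean(0).round(4),q.min(0).round(3),q.max(0).round(3))
E
```

```text
t: 12.5
tcp_pos: [0.3894, 0.3692, 0.0978]
orientation: [3.142, 0.0, 1.678]
force: [-0.5, -0.2, -0.0]
finger_gap: 0.0598
grasp_force: 0.0
tcp [0.3894 0.3692 0.0978] rpy [3.142 0.    1.678] t 12.5 units [0.01 0.   1.71] turn -0.023705363895123455 q7 -0.4
black 105 [0.4586 0.1246 0.0543] [0.448 0.116 0.036] [0.464 0.131 0.067]
brown 73 [0.3937 0.3711 0.0475] [0.384 0.364 0.035] [0.399 0.378 0.055]
```

```bash
python3 -m handwheel '[{"claw":0.7,"translation":[0,0,0.4],"turn":0},{"claw":0.7,"translation":[0,0,0.6],"turn":0},{"claw":0.7,"translation":[0,0,0.5],"turn":0},{"claw":0.7,"translation":[0,0,0.21],"turn":0},{"claw":0.7,"translation":[0,0,0],"turn":0},{"claw":0,"translation":[0,0,0],"turn":0},{"claw":0,"translation":[0,0,0],"turn":0},{"claw":0,"translation":[0,0,0],"turn":0},{"claw":0,"translation":[0,0,0],"turn":0},{"claw":0,"translation":[0,0,0],"turn":0}]' 30
python3 -m handwheel '[{"claw":0,"translation":[0,0,-0.3],"turn":0},{"claw":0,"translation":[0,0,-0.6],"turn":0},{"claw":0,"translation":[0,0,-0.6],"turn":0},{"claw":0,"translation":[0,0,-0.2],"turn":0},{"claw":0,"translation":[0,0,0],"turn":0}]'
python3 -c "
from h import *
go(.450,.1695,.095,1.68)"
```

```text
t: 13.8
tcp_pos: [0.3893, 0.3701, -0.0044]
orientation: [3.141, -0.001, 1.679]
force: [-0.4, -0.2, 8.4]
finger_gap: 0.0146
grasp_force: 31.4
t: 14.42
tcp_pos: [0.3891, 0.3701, 0.0979]
orientation: [3.141, -0.001, 1.679]
force: [-0.1, -0.8, -0.6]
finger_gap: 0.0149
grasp_force: 30.6
tcp [0.3891 0.3701 0.0979] rpy [ 3.141e+00 -1.000e-03  1.679e+00] t 14.43 units [-3.43  0.65  0.05] turn -0.010371918533989 q7 -0.4
```

```bash
python3 -m handwheel '[{"claw":0,"translation":[-0.23,0.05,0],"turn":0},{"claw":0,"translation":[-0.5,0.1,0],"turn":0},{"claw":0,"translation":[-0.7,0.13,0],"turn":0},{"claw":0,"translation":[-0.7,0.13,0],"turn":0},{"claw":0,"translation":[-0.6,0.12,0],"turn":0},{"claw":0,"translation":[-0.5,0.1,0],"turn":0},{"claw":0,"translation":[-0.2,0.02,0],"turn":0},{"claw":0,"translation":[0,0,0],"turn":0},{"claw":0,"translation":[0,0,0],"turn":0}]'
python3 -c "
from h import *
go(.450,.1695,.0085,1.68)
s=grab('wrist')"
```

```text
t: 15.55
tcp_pos: [0.4495, 0.1704, 0.0969]
orientation: [-3.141, -0.0, 1.68]
force: [0.3, 0.3, -1.2]
finger_gap: 0.0144
grasp_force: 30.6
tcp [0.4495 0.1704 0.0969] rpy [-3.141 -0.     1.68 ] t 15.55 units [-0.02  0.01  1.47] turn 0.0003161742021240421 q7 -0.07
```

```bash
python3 -m handwheel '[{"claw":0,"translation":[-0.02,0.01,0.3],"turn":0},{"claw":0,"translation":[0,0,0.5],"turn":0},{"claw":0,"translation":[0,0,0.4],"turn":0},{"claw":0,"translation":[0,0,0.2],"turn":0},{"claw":0,"translation":[0,0,0.07],"turn":0},{"claw":0,"translation":[0,0,0],"turn":0},{"claw":0,"translation":[0,0,0],"turn":0}]'; python3 -m handwheel '[{"claw":0,"translation":[0,0,0.02],"turn":0},{"claw":0,"translation":[0,0,0],"turn":0}]'
```

```text
t: 16.48
tcp_pos: [0.451, 0.1685, 0.0095]
orientation: [3.141, -0.0, 1.679]
force: [0.1, -0.4, -0.0]
finger_gap: 0.0146
grasp_force: 30.6
t: 16.73
tcp_pos: [0.4507, 0.1684, 0.0078]
orientation: [3.142, 0.0, 1.679]
force: [0.0, 0.3, -0.5]
finger_gap: 0.0144
grasp_force: 30.6
```

```bash
python3 -m handwheel '[{"claw":0,"translation":[0,0,0.01],"turn":0},{"claw":0,"translation":[0,0,0],"turn":0}]'; python3 -m handwheel '[{"claw":0.33,"translation":[0,0,0],"turn":0},{"claw":0.33,"translation":[0,0,0],"turn":0},{"claw":0.33,"translation":[0,0,0],"turn":0},{"claw":0.33,"translation":[0,0,-0.2],"turn":0},{"claw":0.33,"translation":[0,0,-0.4],"turn":0},{"claw":0.33,"translation":[0,0,-0.6],"turn":0},{"claw":0.7,"translation":[0,0,-0.3],"turn":0},{"claw":0.7,"translation":[0,0,0],"turn":0}]'
python3 -c "
from h import *
go(.3405,.2925,.095,1.5708+.065)"
```

```text
t: 16.98
tcp_pos: [0.4508, 0.1684, 0.0076]
orientation: [3.141, -0.0, 1.679]
force: [-1.2, -0.4, 12.5]
finger_gap: 0.0143
grasp_force: 32.0
t: 17.98
tcp_pos: [0.4512, 0.1686, 0.0986]
orientation: [3.139, -0.001, 1.679]
force: [0.0, 0.9, -1.0]
finger_gap: 0.0597
grasp_force: 0.0
tcp [0.4512 0.1686 0.0986] rpy [ 3.139e+00 -1.000e-03  1.679e+00] t 17.98 units [ 2.25 -1.61  0.06] turn 0.4306651023632746 q7 -0.06
```

```bash
python3 -m handwheel '[{"claw":0.7,"translation":[0.2,-0.15,0],"turn":0},{"claw":0.7,"translation":[0.45,-0.32,0],"turn":0},{"claw":0.7,"translation":[0.5,-0.36,0],"turn":0},{"claw":0.7,"translation":[0.5,-0.36,0],"turn":0},{"claw":0.7,"translation":[0.4,-0.28,0],"turn":0},{"claw":0.7,"translation":[0.2,-0.14,0],"turn":0.43},{"claw":0.7,"translation":[0,0,0],"turn":0},{"claw":0.7,"translation":[0,0,0],"turn":0},{"claw":0.7,"translation":[0,0,0],"turn":0}]'
python3 - <<'E'
from h import *
go(.3405,.2925,-.004,1.636)
c=grab('side');P=cloud(c).reshape(-1,3)
for nm,x,y in(('black',.4555,.122),('brown',.451,.169),('green',.3405,.2925)):
    q=P[(abs(P[:,0]-x)<.022)&(abs(P[:,1]-y)<.022)&(P[:,2]>.035)&(P[:,2]<.075)];print(nm,len(q),q.mean(0).round(4),q.min(0).round(3),q.max(0).round(3))
E
```

```text
t: 19.1
tcp_pos: [0.3405, 0.2916, 0.097]
orientation: [-3.142, 0.0, 1.635]
force: [0.0, -0.3, 0.6]
finger_gap: 0.0596
grasp_force: 0.0
tcp [0.3405 0.2916 0.097 ] rpy [-3.142  0.     1.635] t 19.1 units [0.02 0.   1.68] turn -0.007351128193113787 q7 -0.32
black 105 [0.4586 0.1247 0.0545] [0.449 0.115 0.035] [0.464 0.131 0.066]
brown 105 [0.4542 0.1708 0.0538] [0.444 0.161 0.035] [0.46  0.177 0.068]
green 124 [0.3458 0.2929 0.0481] [0.333 0.282 0.036] [0.353 0.302 0.057]
```

```bash
python3 -m handwheel '[{"claw":0.7,"translation":[0.02,0,0.4],"turn":0},{"claw":0.7,"translation":[0,0,0.6],"turn":0},{"claw":0.7,"translation":[0,0,0.5],"turn":0},{"claw":0.7,"translation":[0,0,0.18],"turn":0},{"claw":0.7,"translation":[0,0,0],"turn":0},{"claw":0,"translation":[0,0,0],"turn":0},{"claw":0,"translation":[0,0,0],"turn":0},{"claw":0,"translation":[0,0,0],"turn":0},{"claw":0,"translation":[0,0,0],"turn":0},{"claw":0,"translation":[0,0,0],"turn":0}]' 45
python3 -m handwheel '[{"claw":0,"translation":[0,0,-0.3],"turn":0},{"claw":0,"translation":[0,0,-0.6],"turn":0},{"claw":0,"translation":[0,0,-0.6],"turn":0},{"claw":0,"translation":[0,0,-0.2],"turn":-0.43},{"claw":0,"translation":[0,0,0],"turn":0}]'
python3 -c "
from h import *
go(.460,.075,.097,1.68)"
```

```text
t: 20.4
tcp_pos: [0.3403, 0.2937, -0.003]
orientation: [3.141, -0.001, 1.636]
force: [-1.1, 0.3, 10.8]
finger_gap: 0.0193
grasp_force: 45.0
t: 21.02
tcp_pos: [0.3402, 0.2937, 0.0986]
orientation: [3.141, -0.001, 1.68]
force: [-0.8, -0.6, -0.9]
finger_gap: 0.0191
grasp_force: 44.1
tcp [0.3402 0.2937 0.0986] rpy [ 3.141e+00 -1.000e-03  1.680e+00] t 21.02 units [-3.84  1.59  0.03] turn -0.0013019965434479808 q7 -0.29
```

```bash
python3 -m handwheel '[{"claw":0,"translation":[-0.24,0.1,0],"turn":0},{"claw":0,"translation":[-0.6,0.25,0],"turn":0},{"claw":0,"translation":[-0.7,0.3,0],"turn":0},{"claw":0,"translation":[-0.7,0.3,0],"turn":0},{"claw":0,"translation":[-0.7,0.3,0],"turn":0},{"claw":0,"translation":[-0.6,0.24,0],"turn":0},{"claw":0,"translation":[-0.3,0.1,0],"turn":0},{"claw":0,"translation":[0,0,0],"turn":0},{"claw":0,"translation":[0,0,0],"turn":0}]'
python3 -c "
from h import *
go(.460,.075,.0095,1.68)"
```

```text
t: 22.15
tcp_pos: [0.4592, 0.0753, 0.0977]
orientation: [-3.14, -0.0, 1.679]
force: [-0.5, -0.6, -0.7]
finger_gap: 0.0191
grasp_force: 44.1
tcp [0.4592 0.0753 0.0977] rpy [-3.14  -0.     1.679] t 22.15 units [-0.01  0.02  1.47] turn -0.007609429864541273 q7 0.09
```

```bash
python3 -m handwheel '[{"claw":0,"translation":[0,0,0.3],"turn":0},{"claw":0,"translation":[0,0,0.5],"turn":0},{"claw":0,"translation":[0,0,0.4],"turn":0},{"claw":0,"translation":[0,0,0.2],"turn":0},{"claw":0,"translation":[0,0,0.05],"turn":0},{"claw":0,"translation":[0,0,0],"turn":0},{"claw":0,"translation":[0,0,0],"turn":0}]'; python3 -m handwheel '[{"claw":0,"translation":[0,0,0.02],"turn":0},{"claw":0,"translation":[0,0,0],"turn":0}]'
```

```text
t: 23.02
tcp_pos: [0.46, 0.0747, 0.0119]
orientation: [3.141, 0.0, 1.679]
force: [0.4, -0.0, -0.7]
finger_gap: 0.0191
grasp_force: 44.1
t: 23.28
tcp_pos: [0.4598, 0.0746, 0.0102]
orientation: [3.141, 0.0, 1.679]
force: [-0.3, -0.5, 0.1]
finger_gap: 0.0189
grasp_force: 44.1
```

```bash
python3 -m handwheel '[{"claw":0,"translation":[0,0,0.015],"turn":0},{"claw":0,"translation":[0,0,0],"turn":0}]'; python3 -m handwheel '[{"claw":0.37,"translation":[0,0,0],"turn":0},{"claw":0.37,"translation":[0,0,0],"turn":0},{"claw":0.37,"translation":[0,0,0],"turn":0},{"claw":0.37,"translation":[0,0,-0.2],"turn":0},{"claw":0.37,"translation":[0,0,-0.4],"turn":0},{"claw":0.37,"translation":[0,0,-0.6],"turn":0},{"claw":0.37,"translation":[0,0,-0.6],"turn":0},{"claw":0,"translation":[0,0,-0.6],"turn":0},{"claw":0,"translation":[0,0,-0.6],"turn":0},{"claw":0,"translation":[0,0,0],"turn":0}]'
python3 - <<'E'
from h import *
c=grab('side');P=cloud(c).reshape(-1,3)
for nm,x,y in(('black',.4555,.122),('brown',.451,.169),('green',.46,.0746)):
    q=P[(abs(P[:,0]-x)<.022)&(abs(P[:,1]-y)<.022)&(P[:,2]>.035)&(P[:,2]<.075)];print(nm,len(q),q.mean(0).round(4),q.min(0).round(3),q.max(0).round(3))
save('s4',np.hstack([cv2.resize(c['frame'][140:260,100:290],(560,354),interpolation=2)]))
# lid and surroundings
for n in('side','scene'):
    if n=='scene': c=grab(n)
    P=cloud(c).reshape(-1,3)
    th=np.deg2rad(6.3);B=(P[:,:2]-[.490,.1027])@np.array([[np.cos(th),-np.sin(th)],[np.sin(th),np.cos(th)]])
    for z in np.arange(.10,.36,.02):
        m=(P[:,2]>z)&(P[:,2]<z+.02)&(B[:,0]>.04)&(B[:,0]<.3)&(abs(B[:,1])<.11)
        if m.sum()>5: print(n,z.round(2),m.sum(),np.histogram(B[m,0],bins=np.arange(.04,.3,.02))[0])
go(.46,.075,.25)
E
```

```text
t: 23.52
tcp_pos: [0.4597, 0.0745, 0.0091]
orientation: [-3.141, 0.0, 1.679]
force: [-0.2, -0.5, -0.9]
finger_gap: 0.0192
grasp_force: 44.1
t: 24.78
tcp_pos: [0.4604, 0.0747, 0.1919]
orientation: [3.138, -0.001, 1.679]
force: [-0.2, -0.4, -0.5]
finger_gap: -0.0001
grasp_force: 0.0
black 106 [0.4586 0.1247 0.0541] [0.449 0.115 0.035] [0.464 0.131 0.066]
brown 106 [0.4543 0.171  0.0538] [0.445 0.162 0.035] [0.46  0.177 0.067]
green 187 [0.4642 0.0762 0.0548] [0.45  0.063 0.035] [0.472 0.085 0.068]
side 0.1 523 [  0  11 512   0   0   0   0   0   0   0   0   0]
side 0.12 590 [  0   8 515  67   0   0   0   0   0   0   0   0]
side 0.14 643 [  0   4 606  33   0   0   0   0   0   0   0   0]
side 0.16 680 [  0   2 168 510   0   0   0   0   0   0   0   0]
side 0.18 753 [  0   0  58 695   0   0   0   0   0   0   0   0]
side 0.2 1628 [   0    0 1348  280    0    0    0    0    0    0    0    0]
side 0.24 2260 [  0   0   0   0   0   0   2 497 596 411 260 242]
side 0.26 27 [ 0  0  0  0  0  0  0  0  0  0 27  0]
side 0.28 45 [ 0  0  0  0  0  0  0  0  0  0 45  0]
side 0.3 81 [ 0  0  0  0  0  0  0  0 
[... 389 characters left out ...]
14   0   0]
scene 0.18 889 [  0   1 244 233   0   0  12 205 185   9   0   0]
scene 0.2 595 [  0   6 157  17   0   0  14 212 173  16   0   0]
scene 0.22 433 [  0   0   0   0   0   0   9 227 174  14   0   5]
scene 0.24 707 [  0   0   0   0   0   0  10 134 192 131 146  67]
scene 0.26 320 [  0   0   0   0   0   0   0   0  13  85 210  12]
scene 0.28 300 [  0   0   0   0   0   0   0   0   0  40 243  17]
scene 0.3 304 [  0   0   0   0   0   0   0   0   0  35 245  24]
scene 0.32 340 [  0   0   0   0   0   0   0   0   0  35 272  33]
scene 0.34 370 [  0   0   0   0   0   0   0   0   0   8 222  91]
tcp [0.4595 0.0746 0.1896] rpy [ 3.141 -0.     1.679] t 24.88 units [ 0.01  0.01 -1.01] turn None q7 0.06
```

View pics/s4.png

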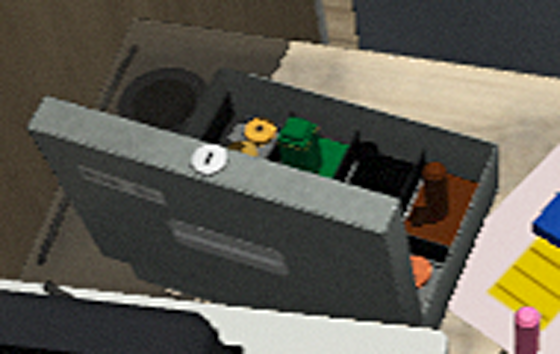

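Side picture: the green bar stands at (300,142) on green felt, the black seal at (365,165) on black, and the brown at (433,192) on brown, all upright. Next is the lid. Its outer face is at box x≈0.10, with its top at z≈0.205. The cabinet behind begins at box x≈0.165, with its top at z≈0.245.

```bash
python3 -m handwheel '[{"claw":0,"translation":[0,0,-0.4],"turn":-1},{"claw":0,"translation":[0,0,-0.4],"turn":-1},{"claw":0,"translation":[0,0,-0.2],"turn":-1},{"claw":0,"translation":[0,0,0],"turn":-1},{"claw":0,"translation":[0,0,0],"turn":-1},{"claw":0,"translation":[0,0,0],"turn":-1},{"claw":0,"translation":[0,0,0],"turn":-1},{"claw":0,"translation":[0,0,0],"turn":-1},{"claw":0,"translation":[0,0,0],"turn":-1},{"claw":0,"translation":[0,0,0],"turn":-1},{"claw":0,"translation":[0,0,0],"turn":-1},{"claw":0,"translation":[0,0,0],"turn":-1}]'
python3 -m handwheel '[{"claw":0,"translation":[0,0,0],"turn":-1},{"claw":0,"translation":[0,0,0],"turn":-1},{"claw":0,"translation":[0,0,0],"turn":-1},{"claw":0,"translation":[0,0,0],"turn":-0.7},{"claw":0,"translation":[0,0,0],"turn":0}]'
python3 -c "
from h import *
go(.624,.117,.25,3.251)"
```

```text
t: 26.38
tcp_pos: [0.4593, 0.0745, 0.2485]
orientation: [-3.141, -0.002, 2.882]
force: [0.7, 0.1, 0.0]
finger_gap: -0.0001
grasp_force: 0.0
t: 27.0
tcp_pos: [0.4594, 0.0744, 0.2487]
orientation: [3.142, -0.001, -3.035]
force: [-0.7, -0.1, -0.3]
finger_gap: 0.0003
grasp_force: 0.0
tcp [0.4594 0.0744 0.2487] rpy [ 3.142e+00 -1.000e-03 -3.035e+00] t 27.0 units [-2.8   0.41 -0.03] turn -0.02794322727950771 q7 1.27
```

```bash
python3 -m handwheel '[{"claw":0,"translation":[-0.3,0.06,0],"turn":0},{"claw":0,"translation":[-0.5,0.07,0],"turn":0},{"claw":0,"translation":[-0.5,0.07,0],"turn":0},{"claw":0,"translation":[-0.5,0.07,0],"turn":0},{"claw":0,"translation":[-0.5,0.07,0],"turn":0},{"claw":0,"translation":[-0.3,0.07,0],"turn":0},{"claw":0,"translation":[-0.2,0,0],"turn":0},{"claw":0,"translation":[0,0,0],"turn":0},{"claw":0,"translation":[0,0,0],"turn":0}]'
python3 - <<'E'
from h import *
go(.624,.117,.162,3.251)
c=grab('side');d=grab('scene');save('l1',np.hstack([cv2.resize(c['frame'][60:310,40:330],(420,362)),cv2.resize(d['frame'][60:260,200:410],(380,362),interpolation=2)]))
E
```

```text
t: 28.12
tcp_pos: [0.6236, 0.117, 0.249]
orientation: [-3.141, -0.001, -3.035]
force: [-0.4, 0.2, 0.4]
finger_gap: -0.0002
grasp_force: 0.0
tcp [0.6236 0.117  0.249 ] rpy [-3.141e+00 -1.000e-03 -3.035e+00] t 28.12 units [-0.01  0.    1.45] turn -0.028611848534243478 q7 1.31
```

View pics/l1.png

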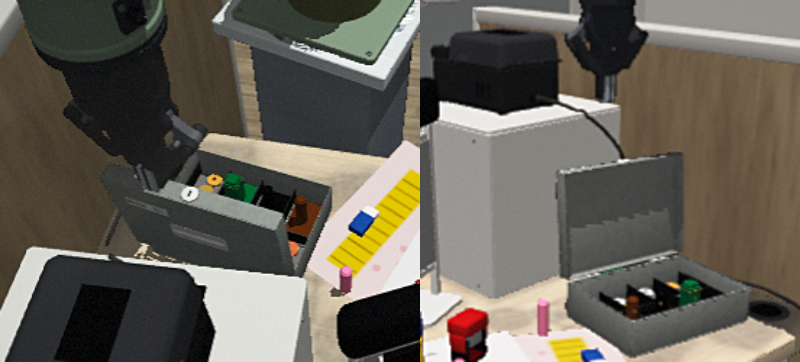

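The closed fingers hang above and just behind the lid, at (150,175) in the left half and (605,95) in the right half. Checking their place in the box frame.

```bash
python3 - <<'E'
from h import *
th=np.deg2rad(6.3)
for n in('side','scene'):
    P=cloud(load(n)).reshape(-1,3);B=(P[:,:2]-[.490,.1027])@np.array([[np.cos(th),-np.sin(th)],[np.sin(th),np.cos(th)]])
    for z in np.arange(.18,.34,.02):
        m=(P[:,2]>z)&(P[:,2]<z+.02)&(B[:,0]>.06)&(B[:,0]<.21)&(abs(B[:,1])<.09)
        if m.sum()>5: print(n,z.round(2),m.sum(),'x',np.percentile(B[m,0],[2,50,98]).round(3),'y',np.percentile(B[m,1],[2,98]).round(3))
E
```

```text
side 0.18 620 x [0.099 0.102 0.104] y [-0.087  0.086]
side 0.2 1244 x [0.082 0.093 0.104] y [-0.087  0.087]
side 0.24 519 x [0.186 0.198 0.21 ] y [-0.025  0.089]
side 0.26 7 x [0.138 0.142 0.145] y [-0.004  0.008]
side 0.28 173 x [0.13  0.142 0.146] y [-0.011  0.016]
side 0.3 148 x [0.137 0.144 0.147] y [-0.012  0.016]
side 0.32 495 x [0.125 0.146 0.148] y [-0.037  0.037]
side 0.34 613 x [0.137 0.146 0.152] y [-0.051  0.052]
scene 0.18 635 x [0.097 0.102 0.208] y [-0.083  0.086]
scene 0.2 438 x [0.08 0.19 0.21] y [-0.076  0.086]
scene 0.22 286 x [0.183 0.196 0.209] y [-0.047  0.087]
scene 0.24 200 x [0.184 0.199 0.21 ] y [-0.037  0.087]
scene 0.26 10 x [0.123 0.129 0.195] y [-0.006  0.006]
scene 0.28 91 x [0.12  0.127 0.139] y [-0.015  0.012]
scene 0.3 98 x [0.12  0.126 0.141] y [-0.015  0.013]
scene 0.32 228 x [0.118 0.124 0.144] y [-0.038  0.037]
scene 0.34 326 x [0.115 0.123 0.146] y [-0.05   0.056]
```

```bash
python3 -m handwheel '[{"claw":0,"translation":[0,0,0.3],"turn":0},{"claw":0,"translation":[0,0,0.4],"turn":0},{"claw":0,"translation":[0,0,0.4],"turn":0},{"claw":0,"translation":[0,0,0.35],"turn":0},{"claw":0,"translation":[0,0,0],"turn":0}]'
python3 -m handwheel '[{"claw":0,"translation":[0.15,0,0],"turn":0},{"claw":0,"translation":[0.15,0,0],"turn":0},{"claw":0,"translation":[0.15,0,0],"turn":0},{"claw":0,"translation":[0.15,0,0],"turn":0},{"claw":0,"translation":[0.15,0,0],"turn":0},{"claw":0,"translation":[0.15,0,0],"turn":0}]'
```

```text
t: 28.85
tcp_pos: [0.6234, 0.1168, 0.1614]
orientation: [-3.141, -0.002, -3.035]
force: [-0.4, 0.0, 0.6]
finger_gap: -0.0
grasp_force: 0.0
t: 29.6
tcp_pos: [0.5698, 0.1112, 0.1623]
orientation: [-3.142, -0.0, -3.034]
force: [0.3, -0.4, -0.3]
finger_gap: 0.0002
grasp_force: 0.1
```

```bash
python3 -m handwheel '[{"claw":0,"translation":[0.2,0,0],"turn":0},{"claw":0,"translation":[0.2,0,0],"turn":0},{"claw":0,"translation":[0.2,0,0],"turn":0},{"claw":0,"translation":[0.2,0,0],"turn":0},{"claw":0,"translation":[0,0,-0.4],"turn":0},{"claw":0,"translation":[0,0,-0.6],"turn":0},{"claw":0,"translation":[0,0,0],"turn":0},{"claw":0,"translation":[0,0,0],"turn":0},{"claw":0,"translation":[0,0,0],"turn":0},{"claw":0,"translation":[0,0,0],"turn":0}]'
python3 - <<'E'
from h import *
c=grab('side');d=grab('scene');save('l2',np.hstack([cv2.resize(c['frame'][60:310,40:440],(480,300)),cv2.resize(d['frame'][130:310,170:410],(320,300))]))
th=np.deg2rad(6.3)
for n in('side','scene'):
    P=cloud(load(n)).reshape(-1,3);B=(P[:,:2]-[.490,.1027])@np.array([[np.cos(th),-np.sin(th)],[np.sin(th),np.cos(th)]])
    for a,b in((-.07,-.03),(-.03,.03),(.03,.07)):
        m=(P[:,2]>.03)&(P[:,2]<.17)&(B[:,0]>a)&(B[:,0]<b)&(abs(B[:,1])<.09);print(n,a,m.sum(),np.percentile(P[m,2],[5,50,95]).round(3))
E
```

```text
t: 30.85
tcp_pos: [0.5225, 0.1061, 0.2217]
orientation: [-3.141, -0.001, -3.034]
force: [0.7, 0.7, 0.2]
finger_gap: 0.0004
grasp_force: 0.0
side -0.07 1584 [0.068 0.07  0.072]
side -0.03 2572 [0.068 0.07  0.073]
side 0.03 1878 [0.068 0.07  0.072]
scene -0.07 603 [0.037 0.07  0.072]
scene -0.03 702 [0.069 0.07  0.073]
scene 0.03 421 [0.069 0.07  0.072]
```

View pics/l2.png

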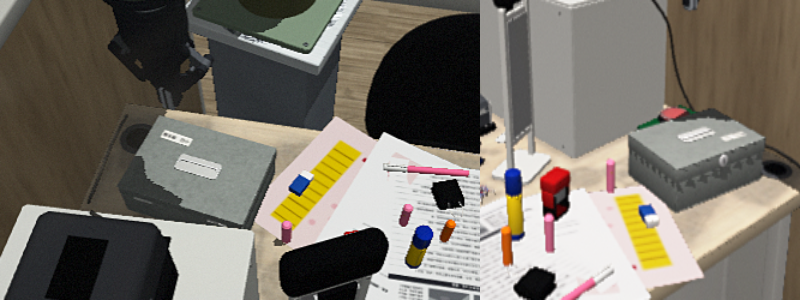

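The lid is shut and flat at z = 0.07. The glue stick (515,200) and the date stamp (555,190) still stand, and the robot touches nothing.

```bash
python3 -c "
from station import *
print(job_done())"
```

```text
the job is handed in; nothing more can be done
None
```

The black, brown and green seals stand upright in their own felt compartments, the lid is shut, the date stamp and glue stick still stand where they were, and I handed the job in at about 31 s.

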